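# Unlock the handle clamp and hold it shut

## Task

Clamp the freshly glued knife handle: take the key from its wooden block, push it fully home in the lock of the hand clamp and turn it clockwise to the stop, leaving it there. Then flip the safety catch right over to its other side, pull the lever's crossbar all the way towards the clamp's front and finish while still gripping it there, since the spring takes it back when let go. Leave the other things on the counter where they are.

Things in the scene. Friction and masses are not known exactly. Their poses are not given: they have to be found in the camera images.
- clamp: Grey fixed hand clamp for gluing cutlery handles. Origin at counter height; x points to its back, y to its left seen from the front, z up; yaw up to 0.25. Its front (-x) faces the robot. Deck: x -160 to 100, y -170 to 100, 30 mm high; jaws and a knife at y below -50, up to 77 mm high. The lock's tongue blocks the catch till the key is turned; the catch blocks the lever till flipped.
- key_grip (a point): Centre of the flat bow of the loose plain steel key, upright in its block at the start, z up. Bow 10 mm thick (x), 34 mm wide (y), from 23 mm below to 20 mm above the point. Under it a round collar 28 mm across, 6 mm thick, then a flat blade 7 mm (x) x 18 mm (y), 26 mm long, tapered at its end, which lies 55 mm below the point. 40 to 85 g. A half turn about z makes no difference.
- key_collar (a point): On the key: centre of the collar's underside, where the blade begins, 29 mm below key_grip and 26 mm above the blade's end; axes as key_grip. With the key fully home it meets lock_mouth.
- lock_mouth (a point): Centre of the slot's mouth, in the top of the brass lock (36 mm square block, top 65 mm above the counter), at clamp (-95, 55). Slot 10 mm (x) x 21 mm (y), 30 mm deep, straight down, chamfered; the blade's 18 mm lies along y; the collar comes to rest on the top. The axes turn with the lock, z up. A flat steel tongue reaches 51 mm out along its -y.
- lock (a joint): Angle of the lock about its vertical axis, rad: 0 to 0.08 at the start (locked), grows clockwise seen from above, to a stop at 1.3 (unlocked). Friction 0.05 N m, stays where left. The key has about 0.17 rad of play in the slot.
- catch_tip (a point): Safety catch: dark steel arm, 12 mm thick, hinged at its foot; at its upper end a 12 mm round bar runs 55 mm towards the clamp's front. The point is on that bar's axis, 85 mm from the hinge line; the bar is clear 15 mm either way along clamp x. Leans to clamp +y at the start, 113 mm above the counter; 130 mm high at mid-swing. Can be pushed over.
- catch (a joint): Angle of the catch, rad: 0 at the start (guarding the lever, leaning 0.65 to clamp +y), grows as it swings over to clamp -y, to a stop at 1.3 (leaning 0.65 to -y, lever free). Friction 0.06 N m, about 1 N at the tip; stays where left.
- catch_hinge (a point): A fixed point on the catch's hinge line, straight across from catch_tip; the line runs along the clamp's x, 45 mm above the counter.
- lever_bar (a point): Centre of the lever's black crossbar: 22 mm thick, 100 mm long along the clamp's y, on a steel stem 155 mm long and 14 mm thick. About 176 mm above the counter at the start.
- lever (a joint): Angle of the lever, rad: 0 at the start (leaning 0.5 away from the front), grows as the bar is pulled towards the clamp's front, to a stop at 1.0 (leaning 0.5 to the front). A return spring pulls it back with about 3 N at the bar at 0 and 8 N at 1.0.
- lever_pivot (a point): A fixed point on the lever's pivot axis, under the bar's middle plane; the axis runs along the clamp's y. 155 mm from lever_bar.
- key_block: Wooden block 75 x 75 x 45 mm high in which the key stands at the start (a like block holds only punches); origin under its centre; fixed; left or right of the clamp.
- plates: Bystander: a stack of five white plates, 194 mm across, 47 mm high; origin at its underside or middle.
- spoon: Bystander: a lying steel spoon, 170 mm long; origin at its underside or middle.
- screwdriver: Bystander: a lying screwdriver, 190 mm long; origin at its underside or middle.
- rivet_tin: Bystander: a flat aluminium tin, 64 mm across, 50 mm high; origin at its underside or middle.
- resin_jar: Bystander: an amber jar with a black cap, 56 mm across, 75 mm high; origin at its underside or middle.
- small_carton: Bystander: a carton, 70 x 100 x 50 mm high; origin at its underside or middle.
- cup: Bystander: a white cup, 72 mm across, 85 mm high; origin at its underside or middle.

How it is judged:
By the outcome, as a careful person would: the job done as asked, in the order asked, and still so for the second after the job is handed in, while the arm keeps its last pose, push and grip.
It also fails if it takes over 72 s, if anything falls off the work surface, if the arm or the gripper's body presses on something with over 40 N, if the wrist force passes 120 N, or if a joint passes its speed limit or range.

## Robot

A 6-joint arm with a two-finger parallel gripper is mounted at the origin on the work surface. World frame = base frame: x ahead of the robot, y to its left, z up, the work surface at z = 0. Lengths are in m, angles in rad, forces in N, time in s.
With the tool pointing down it reaches from about 0.325 to 0.775 m from the base axis. Payload 5.5 kg.
Tool frame: the origin (TCP) lies between the finger pads; the fingertips stand 8 mm ahead of it and the grasp point (between the pads) lies 11 mm behind it (tcp_to_tips is the distance from the TCP to the fingertips, in m); z points along the fingers, y is the direction in which the jaws open and shut (so a half turn about z gives the same grasp; the last joint's range is limited). The gripper opens to 88 mm and grips with 3 to 60 N. Pads are 20 mm wide; open, the fingers measure 115 mm over their backs; the gripper's body (75 mm by 178 mm) begins 61 mm behind the grasp point.
Start: joints at [-0.057, 0.091, 1.231, -0, 1.82, -0.057], TCP at [0.6, -0, 0.231] pointing down, gripper open.
Joint ranges: [-2.87, 2.87], [-0.86, 2.18], [0.17, 2.46], [-1.51, 4.65], [0.06, 2.69], [-2.65, 2.65]. Speed limits (rad/s): [2.57, 2.57, 3.01, 3.14, 3.14, 3.14].

## Interface

Orientations are given as a unit quaternion [w, x, y, z].
In Python, from bench import * gives the robot as it stands. Calls block until the motion is done:
- move_to(position, orientation): joint-space move of the TCP to a pose.
- move_l(position, speed=0.15, orientation=None): straight line of the TCP; orientation=None keeps the orientation; speed is the mean speed in m/s.
- movej(angles): joint-space move.
- gripper_open() and close(): open the fingers fully, or close them until they stop; the grip force is fixed at half the most.
- hold(seconds).
- inverse_kinematics(position, orientation): joint angles nearest the present ones, or None.
- state(): the state.
- get_image(name): name is "scene" or "side" or "wrist"; returns a dict with "frame" (480x640x3 uint8, blue, green, red), "depth" (480x640 float32, m along the optical axis (not along the pixel's ray), 0 where there is no reading), "camera_matrix" (3x3 intrinsics, pixels), "view" (4x4, takes a point from world to camera coordinates). Camera axes: x right, y up, looking along -z (the intrinsics and any distortion apply to the point x, -y, -z); pixel columns grow to the right and rows downward; lengths in m; the calibration is good to about 2 mm. The wrist camera is an equidistant fisheye: a pixel r from the principal point sees the ray r / f radians off the axis. A picture is of the moment at which its call begins.
A pose or a line that the arm cannot do raises IKError and nothing moves.
- job_done(): hands the job in, once; it reports no verdict.
The state is a dict: "time": time; "joint_pos": joint angles; "dq": joint speeds; "joint_torque": joint torques, N m; "ee_pos": TCP position; "ee_rot": TCP orientation; "ft_force": force on the tool from outside, world axes, zero at the start; "moment": the same for the moment, N m; "finger_gap": finger opening in m.
Only numpy, scipy, OpenCV 4.12 (cv2) and the standard library are available. Lean on these libraries where they do the work, as an engineer would, in place of code of your own. Each camera call takes 0.05 s, during which the arm holds its last target.

## Working session

There is one attempt and no reset: what is moved stays moved. The work goes in short steps, each a Python script; the robot and the scene stay as the last script left them, time stands still between calls to the robot, and variables do not carry over. Pictures are saved under pics/ and viewed, and the job is handed in when it is done.

```bash
ls; mkdir -p pics; python3 - <<'E'
from bench import *
import cv2
for n in("scene","side","wrist"):
    d=get_image(n);cv2.imwrite(f"pics/{n}0.png",d["frame"]);
    print(n,d["camera_matrix"].round(1).tolist(),d["view"].round(3).tolist(),(d["depth"]>0).mean(),[k for k in d])
s=state();print(s["time"],s["ee_rot"],s["finger_gap"])
E
```

```text
pics
scene [[599.5, 0.0, 316.0], [0.0, 599.5, 241.8], [0.0, 0.0, 1.0]] [[0.421, 0.907, -0.025, -0.203], [-0.475, 0.244, 0.845, 0.146], [0.773, -0.344, 0.534, -1.83], [0.0, 0.0, 0.0, 1.0]] 0.995390625 ['frame', 'depth', 'camera_matrix', 'view']
side [[434.6, 0.0, 321.6], [0.0, 434.6, 232.5], [0.0, 0.0, 1.0]] [[0.818, -0.575, 0.003, -0.445], [0.359, 0.514, 0.779, -0.28], [-0.45, -0.636, 0.627, -1.036], [0.0, 0.0, 0.0, 1.0]] 0.9960026041666666 ['frame', 'depth', 'camera_matrix', 'view']
wrist [[371.6, 0.0, 319.5], [0.0, 371.6, 233.8], [0.0, 0.0, 1.0]] [[1.0, 0.001, -0.002, -0.599], [-0.001, 0.964, -0.264, 0.033], [0.002, 0.264, 0.964, -0.389], [0.0, 0.0, 0.0, 1.0]] 0.9817252604166666 ['frame', 'depth', 'camera_matrix', 'view']
0.15 [-5.73114824e-04  7.07108709e-01  7.07104444e-01 -5.00070412e-04] 0.0878073715328136
```

View pics/scene0.png

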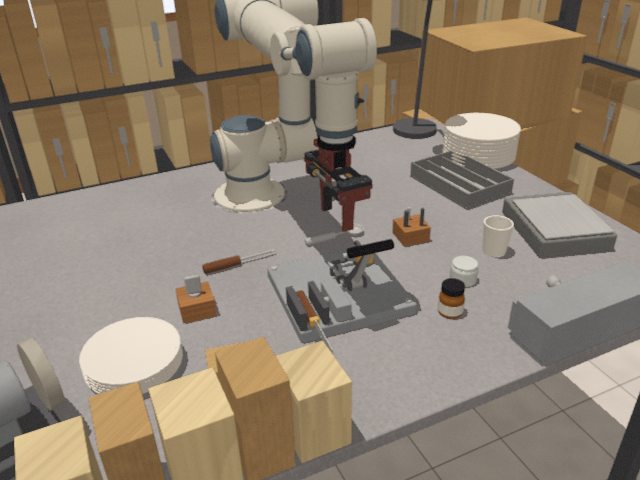

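View pics/side0.png

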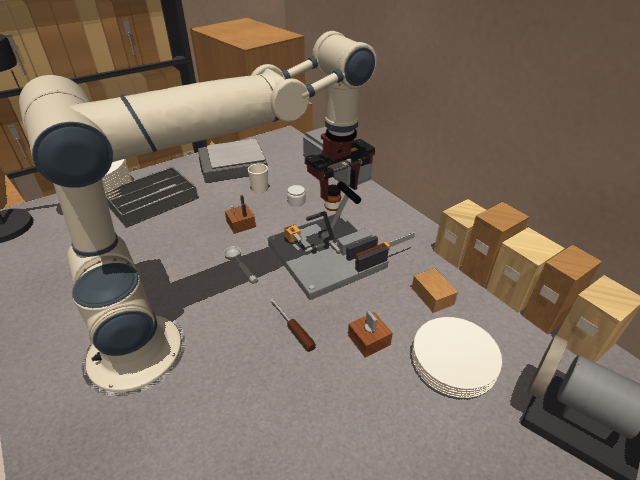

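View pics/wrist0.png

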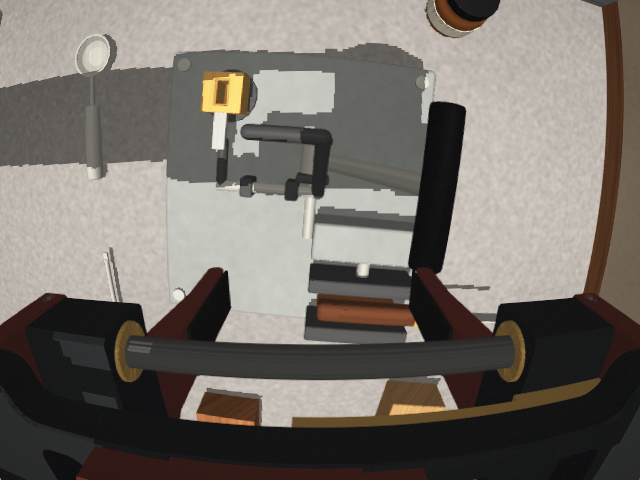

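```bash
cat > h.py <<'E'
from bench import *
import numpy as np, cv2
from scipy.spatial.transform import Rotation as R
def rays(d,name,uv):
    K=d["camera_matrix"];uv=np.atleast_2d(np.asarray(uv,float))
    a=(uv-K[:2,2])/np.array([K[0,0],K[1,1]])
    if name=="wrist":
        r=np.linalg.norm(a,axis=1)+1e-12
        a=a/r[:,None]*np.tan(r)[:,None]
    return np.c_[a[:,0],-a[:,1],-np.ones(len(a))]   # cam coords, unit depth
def w(d,name,uv,z=None,depth=None):
    rc=rays(d,name,uv);V=d["view"];Rm=V[:3,:3];c=-Rm.T@V[:3,3]
    rw=rc@Rm
    if z is not None: s=(z-c[2])/rw[:,2]
    else:
        u=np.round(np.atleast_2d(uv)).astype(int); s=d["depth"][u[:,1],u[:,0]] if depth is None else depth
    return c+rw*np.asarray(s)[:,None]
def cloud(d,name):
    v,u=np.mgrid[0:480,0:640]
    return w(d,name,np.c_[u.ravel(),v.ravel()]).reshape(480,640,3)
def save(n,f): cv2.imwrite(f"pics/{n}.png",f)
E
python3 - <<'E'
from h import *
np.set_printoptions(precision=4,suppress=True)
D={n:get_image(n) for n in("scene","side","wrist")}
import pickle;pickle.dump(D,open("D0.pkl","wb"))
C={n:cloud(D[n],n) for n in D}
wr=C["wrist"]
for p in [(172,53),(437,72),(300,30),(200,200),(226,93),(283,132),(445,130),(430,250),(225,80)]:
    print(p,wr[p[1],p[0]])
hsv=cv2.cvtColor(D["wrist"]["frame"],cv2.COLOR_BGR2HSV)
# brass
for n in D:
    hsv=cv2.cvtColor(D[n]["frame"],cv2.COLOR_BGR2HSV)
    m=cv2.inRange(hsv,(18,120,120),(32,255,255))>0
    c=C[n]; 
    m2=m&(np.abs(c[...,2]-.065)<.006)&(c[...,0]>.4)&(c[...,0]<.8)&(abs(c[...,1])<.3)
    print(n,"brass",m2.sum(), c[m2].mean(0) if m2.any() else 0, np.median(c[m2][:,2]) if m2.any() else 0)
# key: tall stuff around block in scene & side
for n,(u0,u1,v0,v1) in {"scene":(165,225,265,325),"side":(340,400,305,360)}.items():
    c=C[n][v0:v1,u0:u1].reshape(-1,3)
    f=c[c[:,2]>.053];b=c[(abs(c[:,2]-.045)<.004)]
    print(n,"key pts",len(f),f.mean(0),f.min(0),f.max(0),"blocktop",len(b),b.mean(0),b.min(0),b.max(0))
E
for n in 0; do python3 - <<'E'
import cv2
a=cv2.imread("pics/scene0.png")[260:330,160:240];b=cv2.imread("pics/side0.png")[300:365,335:410]
a=cv2.resize(a,(400,350));b=cv2.resize(b,(400,350));cv2.imwrite("pics/key0.png",cv2.hconcat([a,b]))
E
done
```

```text
(172, 53) [0.4415 0.1675 0.0002]
(437, 72) [0.7219 0.1423 0.0016]
(300, 30) [ 0.5795  0.1828 -0.0007]
(200, 200) [0.4797 0.0096 0.0283]
(226, 93) [0.5117 0.1135 0.0354]
(283, 132) [0.5739 0.0738 0.1184]
(445, 130) [0.6678 0.0764 0.1866]
(430, 250) [0.6633 0.0081 0.1857]
(225, 80) [0.5179 0.1219 0.0631]
scene brass 50 [ 0.7011 -0.1055  0.0657] 0.06593130329510238
side brass 46 [0.5512 0.0674 0.0651] 0.06483837727318437
wrist brass 1213 [0.5169 0.1084 0.064 ] 0.06400552989664532
scene key pts 279 [ 0.539  -0.3067  0.117 ] [ 0.469  -0.4804  0.0532] [ 1.5688 -0.2798  0.8485] blocktop 568 [ 0.4869 -0.2994  0.0449] [ 0.435  -0.3782  0.041 ] [ 0.5607 -0.2561  0.0489]
side key pts 170 [ 0.4442 -0.3268  0.1249] [-0.0021 -0.771   0.053 ] [ 0.4806 -0.2788  0.8694] blocktop 663 [ 0.4705 -0.3012  0.0448] [ 0.4343 -0.3377  0.041 ] [ 0.5166 -0.2546  0.049 ]
```

View pics/key0.png

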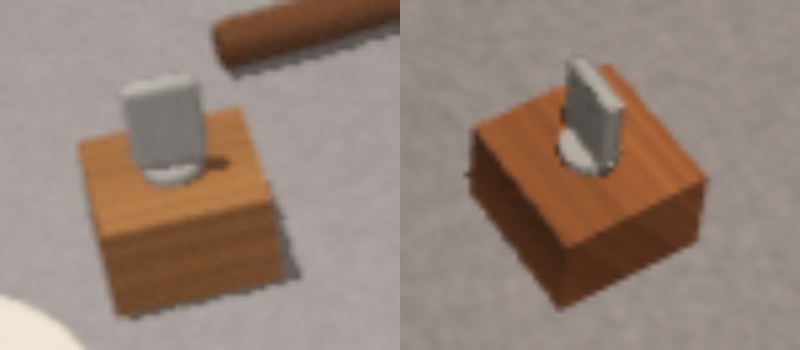

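```bash
python3 - <<'E'
from h import *
import pickle
q=state()["ee_rot"]
move_to([0.53,0.03,0.28],q)
d1=get_image("wrist");save("w1",d1["frame"])
move_to([0.473,-0.31,0.22],q)
d2=get_image("wrist");save("w2",d2["frame"])
pickle.dump((d1,d2),open("D1.pkl","wb"));print(state()["time"],state()["ee_pos"])
E
```

```text
2.1667 [ 0.47372553 -0.30903325  0.22029367]
```

View pics/w1.png

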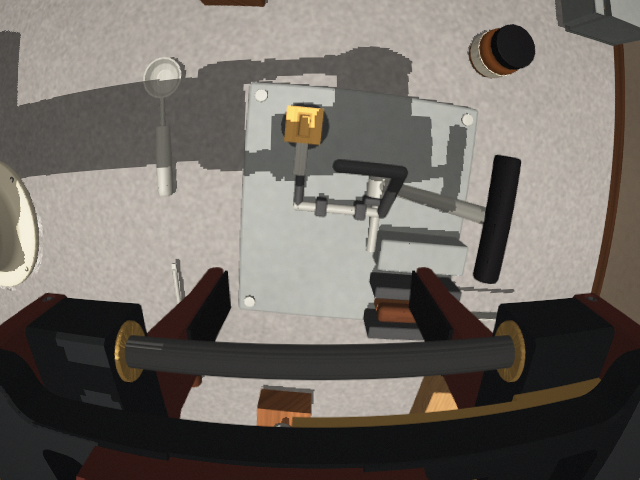

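View pics/w2.png

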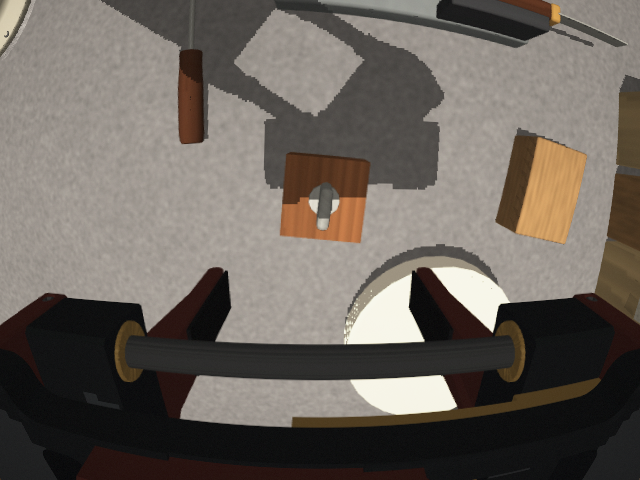

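```bash
python3 - <<'E'
from h import *
import pickle
d1,d2=pickle.load(open("D1.pkl","rb"))
a=cv2.resize(d2["frame"][145:250,270:380],None,fx=5,fy=5,interpolation=cv2.INTER_CUBIC)
b=cv2.resize(d1["frame"][75:225,240:420],None,fx=4,fy=4,interpolation=cv2.INTER_CUBIC)
save("z2",a);save("z1",b)
E
```

```text
(no output)
```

View pics/z2.png

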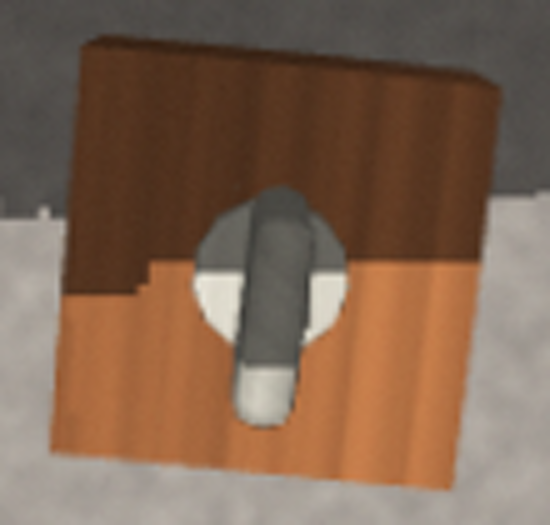

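View pics/z1.png

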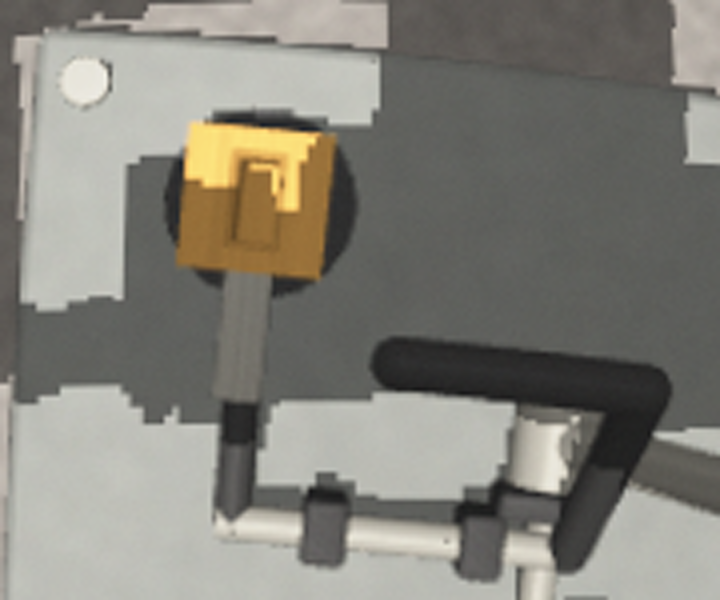

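```bash
python3 - <<'E'
from h import *
import pickle
np.set_printoptions(precision=4,suppress=True)
d1,d2=pickle.load(open("D1.pkl","rb"))
p2=lambda l,z:w(d2,"wrist",np.array(l)/5.-.4+[270,145],z=z)
p1=lambda l,z:w(d1,"wrist",np.array(l)/4.-.375+[240,75],z=z)
print("collar",p2([(270,272),(193,275),(348,270)],.051))
print("bow end",p2([(265,425)],.094))
e=p2([(250,215),(235,395),(312,225),(295,395)],.094);print("edges",e,[np.arctan2(*(e[i]-e[i+1])[:2]) for i in(0,2)])
b=p2([(83,42),(498,88),(455,489),(51,452)],.045);print("block",b,b.mean(0),[np.linalg.norm(b[i]-b[i-1]) for i in range(4)])
l=p1([(190,122),(337,135),(322,280),(177,263)],.065);print("lock",l,l.mean(0),[np.linalg.norm(l[i]-l[i-1]) for i in range(4)])
s=p1([(237,150),(285,155),(276,249),(228,244)],.065);print("slot",s,s.mean(0),[np.linalg.norm(s[i]-s[i-1]) for i in range(4)])
t=p1([(248,275),(226,512)],.06);print("tongue",t,)
bar=p1([(372,358),(668,385)],.113);print("bar",bar)
dk=w(d1,"wrist",[(247,83),(477,108),(239,306)],z=.03);print("deck",dk,[np.linalg.norm(dk[i]-dk[0]) for i in(1,2)])
lb=w(d1,"wrist",[(508,157),(486,282)],z=.18);print("lever",lb,lb.mean(0),np.linalg.norm(lb[0]-lb[1]))
print(state()["ee_pos"])
for n,d in(("w1",d1),):
    c=-d["view"][:3,:3].T@d["view"][:3,3];print(c)
E
```

```text
collar [[ 0.477  -0.2939  0.051 ]
 [ 0.4634 -0.2945  0.051 ]
 [ 0.4907 -0.2935  0.051 ]]
bow end [[ 0.4758 -0.3105  0.094 ]]
edges [[ 0.4735 -0.2776  0.094 ]
 [ 0.4712 -0.3057  0.094 ]
 [ 0.4829 -0.2791  0.094 ]
 [ 0.4805 -0.3057  0.094 ]] [np.float64(0.08070486711214579), np.float64(0.08986763803700354)]
block [[ 0.444  -0.2537  0.045 ]
 [ 0.5173 -0.2615  0.045 ]
 [ 0.5115 -0.3355  0.045 ]
 [ 0.4369 -0.3285  0.045 ]] [ 0.4774 -0.2948  0.045 ] [np.float64(0.07518030169351293), np.float64(0.0737126848840909), np.float64(0.07419653870837273), np.float64(0.07489101493745083)]
lock [[0.4985 0.1314 0.065 ]
 [0.5345 0.1279 0.065 ]
 [0.5309 0.0919 0.065 ]
 [0.4951 0.0963 0.065 ]] [0.5148 0.1119 0.065 ] [np.float64(0.03528591612477974), np.float64(0.03615211129465094), np.float64(0.03625706865165115), np.float64(0.03602866841098519)]
slot [[0.51   0.1243 0.065 ]
 [0.5218 0.1229 0.065 ]
 [0.5196 0.0996 0.065 ]
 [0.5078 0.1009 0.065 ]] [0.5148 0.1119 0.065 ] [np.float64(0.023489514051290704), np.float64(0.011825272357343656), np.float64(0.023474831603620863), np.float64(0.01188050655208016)]
tongue [[0.5124 0.093  0.06  ]
 [0.5064 0.0325 0.06  ]]
bar [[0.5415 0.0763 0.113 ]
 [0.6069 0.0715 0.113 ]]
deck [[ 0.4518  0.1602  0.03  ]
 [ 0.7094  0.1397  0.03  ]
 [ 0.4317 -0.1008  0.03  ]] [np.float64(0.2583405672510245), np.float64(0.2618042920069377)]
lever [[ 0.6703  0.0917  0.18  ]
 [ 0.6629 -0.0074  0.18  ]] [0.6666 0.0422 0.18  ] 0.09937484936733597
[ 0.4737 -0.309   0.2203]
[0.5296 0.1021 0.4343]
```

```bash
cat >> h.py <<'E'
q0=np.array([0,.70710678,.70710678,0])
def Q(yaw,tilt=0):
    "tilt>0: tool top leans along +x of yawed frame"
    r=R.from_euler('z',yaw)*R.from_euler('y',tilt)*R.from_quat([q0[1],q0[2],q0[3],q0[0]])
    x=r.as_quat();return [float(x[3]),float(x[0]),float(x[1]),float(x[2])]
def st(m=""):
    s=state();r=R.from_quat(np.roll(s["ee_rot"],-1));y=r.as_matrix()[:,1]
    print(m,"t%.2f"%s["time"],np.round(s["ee_pos"],4),"F",np.round(s["ft_force"],2),"M",np.round(s["moment"],3),"gap %.4f"%s["finger_gap"],"yaw %.3f"%np.arctan2(y[1],y[0]),"j6 %.2f"%s["joint_pos"][5],flush=True);return s
E
python3 - <<'E'
from h import *
yk=-.083
move_to([.477,-.294,.16],Q(yk));st()
move_l([.477,-.294,.068],.12);st()
close();st("closed")
move_l([.477,-.294,.078],.05);st()
move_l([.477,-.294,.20],.15);st()
d=get_image("wrist");save("w3",d["frame"])
import pickle;pickle.dump(d,open("D3.pkl","wb"))
E
```

```text
t2.52 [ 0.4769 -0.2927  0.1594] F [ 0.41 -0.49  0.55] M [-0.033  0.014 -0.022] gap 0.0880 yaw -0.079 j6 -0.53
 t3.44 [ 0.4775 -0.2944  0.0692] F [0.28 0.1  0.2 ] M [ 0.002 -0.008  0.   ] gap 0.0879 yaw -0.083 j6 -0.53
closed t4.62 [ 0.477 -0.294  0.068] F [ 0.73 -0.35  0.24] M [0.002 0.037 0.004] gap 0.0100 yaw -0.083 j6 -0.53
 t4.97 [ 0.4773 -0.2942  0.0787] F [-0.12 -0.11 -0.8 ] M [0.025 0.017 0.007] gap 0.0096 yaw -0.083 j6 -0.53
 t5.93 [ 0.4767 -0.2938  0.1986] F [ 0.51 -0.39 -1.27] M [ 0.015  0.081 -0.001] gap 0.0101 yaw -0.083 j6 -0.53
```

View pics/w3.png

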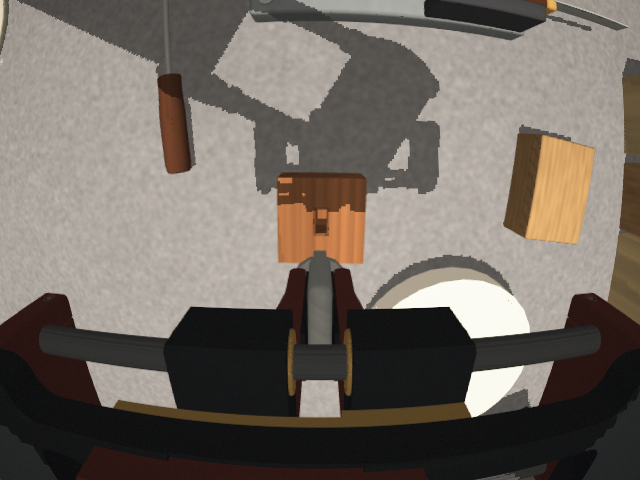

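```bash
python3 - <<'E'
from h import *
yl=-.095;x,y=.5148,.1119
move_l([.477,-.294,.26],.2)
move_to([x,y,.26],Q(yl));st()
move_l([x,y,.125],.15);hold(.2);s=st("above")
for z in np.arange(.118,.086,-.004):
    move_l([x,y,float(z)],.04);hold(.05);s=st()
    if abs(s["ft_force"][2])>12: break
E
```

```text
t7.94 [0.515  0.111  0.2597] F [ 0.79  0.16 -0.07] M [-0.093 -0.024 -0.008] gap 0.0101 yaw -0.096 j6 0.24
above t9.19 [0.5153 0.112  0.1261] F [-0.5   0.9  -0.12] M [-0.025 -0.009  0.012] gap 0.0097 yaw -0.095 j6 0.24
 t9.57 [0.5146 0.1119 0.1177] F [ 0.4  -0.54 -1.14] M [-0.035  0.009 -0.018] gap 0.0099 yaw -0.095 j6 0.24
 t9.87 [0.5147 0.1119 0.1138] F [-0.23 -0.42 -0.1 ] M [-0.044  0.018 -0.008] gap 0.0102 yaw -0.095 j6 0.24
 t10.17 [0.5147 0.1119 0.1098] F [ 0.16 -0.4  -0.49] M [0.017 0.056 0.013] gap 0.0100 yaw -0.095 j6 0.24
 t10.47 [0.5147 0.1119 0.1058] F [-0.09  0.17 -1.27] M [-0.006  0.033 -0.068] gap 0.0099 yaw -0.095 j6 0.24
 t10.77 [0.5147 0.1119 0.1018] F [ 0.62 -0.34 -1.16] M [-0.003  0.084  0.003] gap 0.0095 yaw -0.095 j6 0.24
 t11.07 [0.5147 0.1119 0.0978] F [ 0.1   0.31 -0.79] M [ 0.042  0.008 -0.012] gap 0.0100 yaw -0.095 j6 0.24
 t11.37 [0.5147 0.1119 0.0938] F [ 0.51 -0.06 -1.05] M [-0.024  0.04  -0.067] gap 0.0100 yaw -0.095 j6 0.24
 t11.67 [0.5147 0.1119 0.0898] F [-0.31 -0.16 -0.74] M [-0.018 -0.065  0.033] gap 0.0099 yaw -0.095 j6 0.24
```

```bash
python3 - <<'E'
from h import *
yl=-.095;x,y=.5148,.1119
for z in (.088,.087,.086,.085,.084,.083):
    move_l([x,y,z],.03);hold(.1);s=st()
    if abs(s["ft_force"][2])>5: break
save("w4",get_image("wrist")["frame"]);save("side4",get_image("side")["frame"])
E
```

```text
t12.02 [0.5148 0.1119 0.0879] F [ 0.39  0.1  -0.52] M [0.005 0.009 0.021] gap 0.0100 yaw -0.095 j6 0.24
 t12.37 [0.5148 0.1119 0.0879] F [-2.55 -0.56  5.04] M [-0.053  0.633  0.043] gap 0.0095 yaw -0.095 j6 0.24
```

View pics/w4.png

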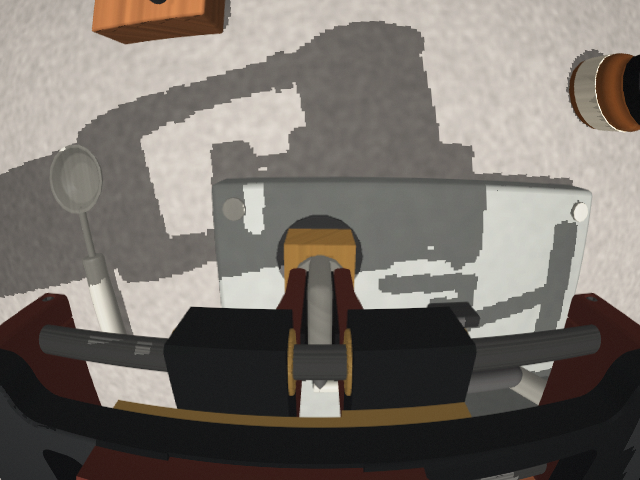

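```bash
python3 - <<'E'
from h import *
yl=-.095;x,y=.5148,.1119
for a in list(np.arange(.2,1.21,.2))+list(np.arange(1.25,1.6,.05)):
    move_to([x,y,.0876],Q(yl-a));hold(.08);s=st("a%.2f"%a)
    if a>1.2 and abs(s["moment"][2])>.35: break
    if abs(s["moment"][2])>.8 or np.linalg.norm(s["ft_force"])>25: print("stop");break
save("side5",get_image("side")["frame"]);save("w5",get_image("wrist")["frame"])
E
```

```text
a0.20 t12.86 [0.5149 0.1121 0.0879] F [-1.15  1.41  3.48] M [ 0.132  0.333 -0.015] gap 0.0099 yaw -0.291 j6 0.44
a0.40 t13.25 [0.5149 0.112  0.0879] F [-1.64  1.08  5.34] M [0.18  0.381 0.014] gap 0.0096 yaw -0.490 j6 0.64
a0.60 t13.64 [0.5149 0.112  0.0879] F [-2.84  0.93  4.7 ] M [0.169 0.443 0.041] gap 0.0099 yaw -0.692 j6 0.84
a0.80 t14.03 [0.5149 0.112  0.0879] F [-2.27 -0.13  5.31] M [ 0.161  0.474 -0.021] gap 0.0098 yaw -0.892 j6 1.04
a1.00 t14.43 [0.5149 0.112  0.0879] F [-2.71 -1.    4.84] M [ 0.176  0.492 -0.057] gap 0.0099 yaw -1.092 j6 1.24
a1.20 t14.82 [0.5149 0.112  0.0879] F [-1.92  0.74  5.78] M [ 0.159  0.476 -0.089] gap 0.0100 yaw -1.292 j6 1.44
a1.25 t15.15 [0.5149 0.112  0.0879] F [-2.01  1.49  5.71] M [ 0.206  0.381 -0.003] gap 0.0099 yaw -1.342 j6 1.49
a1.30 t15.48 [0.515  0.112  0.0879] F [-1.66  1.17  5.71] M [ 0.242  0.379 -0.06 ] gap 0.0099 yaw -1.392 j6 1.54
a1.35 t15.82 [0.5149 0.112  0.0879] F [-1.57  1.27  5.59] M [ 0.161  0.443 -0.042] gap 0.0100 yaw -1.442 j6 1.59
a1.40 t16.15 [0.5149 0.112  0.0879] F [-2.1   0.67  5.88] M [ 0.202  0.492 -0.014] gap 0.0102 yaw -1.492 j6 1.64
a1.45 t16.48 [0.5149 0.112  0.0879] F [-2.44 -0.11  5.55] M [ 0.154  0.433 -0.056] gap 0.0101 yaw -1.542 j6 1.69
a1.50 t16.82 [0.5149 0.112  0.0879] F [-1.72  1.45  4.79] M [0.179 0.431 0.03 ] gap 0.0099 yaw -1.591 j6 1.74
a1.55 t17.15 [0.515  0.1119 0.0879] F [-1.65  1.3   5.64] M [0.2   0.382 0.343] gap 0.0101 yaw -1.641 j6 1.79
a1.60 t17.48 [0.515  0.1119 0.0879] F [-1.33  0.26  5.15] M [0.091 0.392 0.726] gap 0.0099 yaw -1.690 j6 1.84
```

View pics/side5.png

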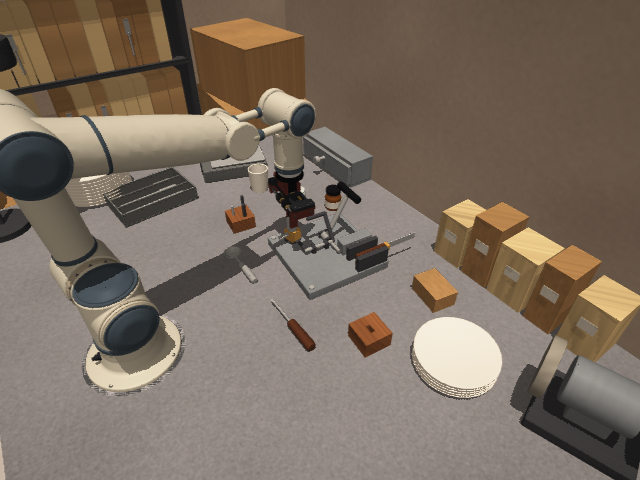

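```bash
python3 - <<'E'
from h import *
yl=-.095;x,y=.515,.112
move_to([x,y,.0878],Q(yl-1.55));st()
gripper_open();st("open")
move_l([x,y,.16],.15);move_l([x-.03,y-.03,.28],.25);st()
save("w6",get_image("wrist")["frame"]);d=get_image("wrist");import pickle;pickle.dump(d,open("D6.pkl","wb"))
f=get_image("side")["frame"];save("side6",cv2.resize(f[180:300,220:420],(800,480)))
E
```

```text
t17.83 [0.515  0.1119 0.0879] F [-2.2   0.05  4.85] M [0.1   0.518 0.501] gap 0.0102 yaw -1.644 j6 1.79
open t19.08 [0.515  0.112  0.0878] F [-0.09  0.18 -0.53] M [ 0.048  0.094 -0.004] gap 0.0877 yaw -1.645 j6 1.79
 t20.38 [0.4849 0.0821 0.2779] F [-0.09 -0.33 -0.46] M [0.044 0.06  0.02 ] gap 0.0880 yaw -1.645 j6 1.74
```

View pics/w6.png

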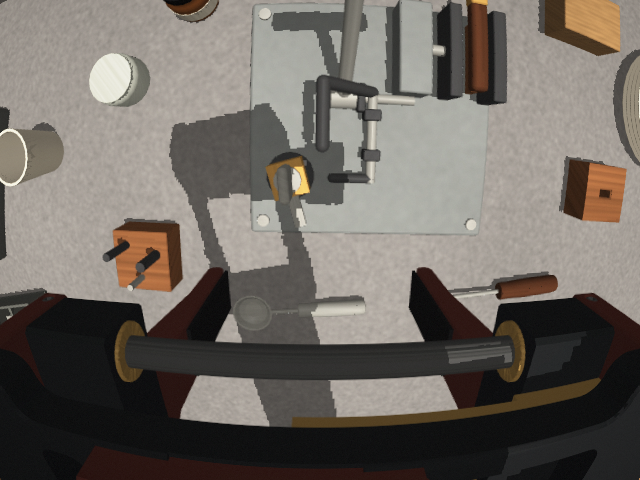

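View pics/side6.png

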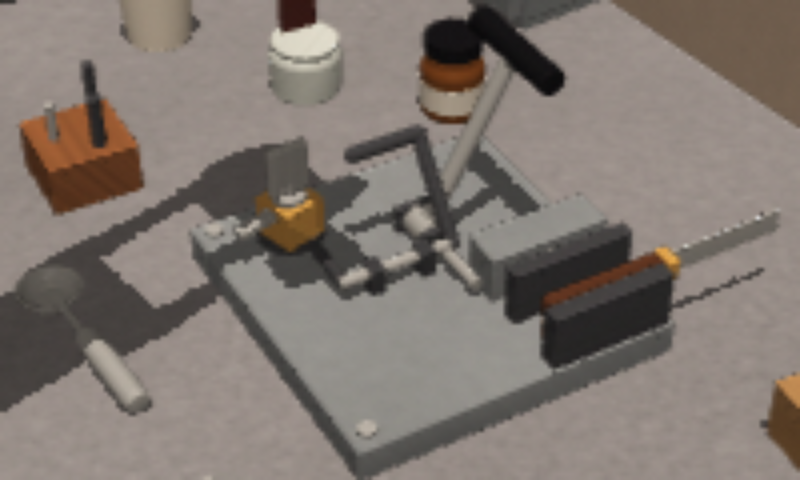

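```bash
python3 - <<'E'
from h import *
q=Q(np.pi/2-.077);h=np.array([.562,.0225]);u=np.array([.077,.997])
P=lambda s,z:[*(h+s*u),z]
move_to(P(.085,.26),q);close();st("closed")
move_l(P(.085,.106),.2);st("down")
move_l(P(.05,.106),.08);s=st("push")
move_l(P(-.02,.106),.08);s=st()
for e in np.arange(-.024,-.046,-.003):
    move_l(P(float(e),.106),.05);hold(.05);s=st("%.3f"%e)
    if abs(s["ft_force"]@[*u,0])>7: break
save("side7",cv2.resize(get_image("side")["frame"][150:300,220:420],(800,600)))
E
```

```text
closed t24.49 [0.5685 0.1073 0.26  ] F [ 0.01  0.66 -0.05] M [ 0.049 -0.042  0.002] gap 0.0005 yaw 1.494 j6 -1.37
down t25.41 [0.5693 0.1074 0.1077] F [ 0.42 -0.38  0.76] M [ 0.087 -0.028  0.026] gap 0.0003 yaw 1.494 j6 -1.37
push t25.99 [0.5657 0.0716 0.1058] F [ 0.08  0.45 -0.27] M [ 0.124 -0.056  0.004] gap 0.0004 yaw 1.493 j6 -1.43
 t27.02 [0.5605 0.0026 0.1061] F [-0.37 -0.71  0.38] M [ 0.069 -0.04  -0.017] gap 0.0007 yaw 1.494 j6 -1.55
-0.024 t27.32 [ 0.5602 -0.0014  0.106 ] F [-0.83 -0.41 -0.57] M [ 0.082 -0.032 -0.067] gap 0.0007 yaw 1.494 j6 -1.56
-0.027 t27.62 [ 0.5599 -0.0045  0.106 ] F [-0.71 -0.39 -0.24] M [ 0.094 -0.057 -0.008] gap 0.0009 yaw 1.494 j6 -1.56
-0.030 t27.92 [ 0.5597 -0.0076  0.1061] F [-0.51 -0.77 -0.41] M [ 0.133 -0.103 -0.031] gap 0.0005 yaw 1.494 j6 -1.57
-0.033 t28.22 [ 0.5595 -0.0106  0.1061] F [ 0.57 -0.    0.17] M [ 0.066 -0.064  0.023] gap 0.0006 yaw 1.494 j6 -1.57
-0.036 t28.52 [ 0.5592 -0.0136  0.106 ] F [ 0.11  0.32 -0.38] M [ 0.103 -0.013  0.028] gap 0.0004 yaw 1.494 j6 -1.58
-0.039 t28.82 [ 0.5592 -0.0139  0.1061] F [0.46 9.18 0.14] M [ 1.543 -0.225 -0.04 ] gap 0.0003 yaw 1.496 j6 -1.58
```

View pics/side7.png

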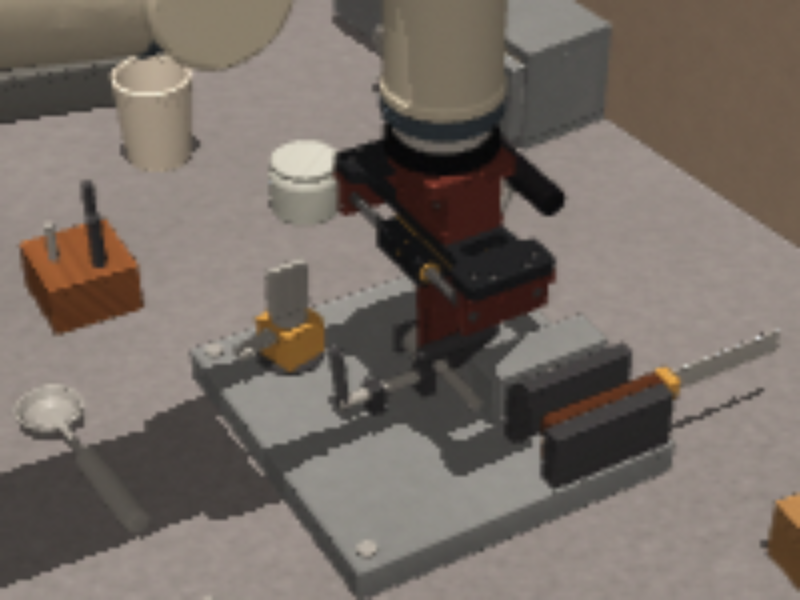

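```bash
cat >> h.py <<'E'
yc=-.077;pv=np.array([.5947,.0470,.040])
def L(a,extra=0,tilt=None):
    "tool pose gripping bar at lever angle a"
    t=.5-a; up=np.array([np.sin(t)*np.cos(yc),np.sin(t)*np.sin(yc),np.cos(t)])
    bar=pv+.155*up
    tt=t if tilt is None else tilt
    ut=np.array([np.sin(tt)*np.cos(yc),np.sin(tt)*np.sin(yc),np.cos(tt)])
    return (bar+ut*(extra-.011)).tolist(),Q(yc,tt)
E
python3 - <<'E'
from h import *
import pickle
h=np.array([.562,.0225]);u=np.array([.077,.997])
P=lambda s,z:[*(h+s*u),z]
move_l(P(-.030,.106),.05);move_l(P(-.03,.26),.25);st()
gripper_open()
for a in(0,.25,.5,.75,1.0,1.05):
    for e in (0,.1): print(a,e,np.round(inverse_kinematics(*L(a,e)),2) if inverse_kinematics(*L(a,e)) is not None else None)
move_to([.62,.0,.29],Q(yc));st()
d=get_image("wrist");save("w8",d["frame"]);pickle.dump(d,open("D8.pkl","wb"))
E
```

```text
t29.97 [ 0.5594 -0.0076  0.2585] F [-0.31  0.62 -0.59] M [ 0.088 -0.088  0.01 ] gap 0.0005 yaw 1.494 j6 -1.57
0 0 [-0.01  0.78  0.55  0.05  2.32  0.09]
0 0.1 None
0.25 0 [0.01 0.41 0.97 0.02 2.01 0.09]
0.25 0.1 [0.   0.53 0.65 0.02 2.22 0.09]
0.5 0 [ 0.02  0.08  1.33 -0.    1.74  0.1 ]
0.5 0.1 [ 0.02  0.1   1.13 -0.    1.92  0.1 ]
0.75 0 [ 0.05 -0.24  1.66 -0.03  1.48  0.12]
0.75 0.1 [ 0.05 -0.29  1.52 -0.03  1.66  0.12]
1.0 0 [ 0.08 -0.57  1.98 -0.08  1.24  0.17]
1.0 0.1 [ 0.11 -0.69  1.89 -0.09  1.44  0.17]
1.05 0 [ 0.09 -0.63  2.04 -0.1   1.19  0.18]
1.05 0.1 [ 0.12 -0.77  1.97 -0.11  1.41  0.19]
 t32.76 [ 0.6199 -0.      0.2899] F [ 0.6  -0.18  0.12] M [-0.008 -0.004  0.013] gap 0.0878 yaw -0.076 j6 0.02
```

View pics/w8.png

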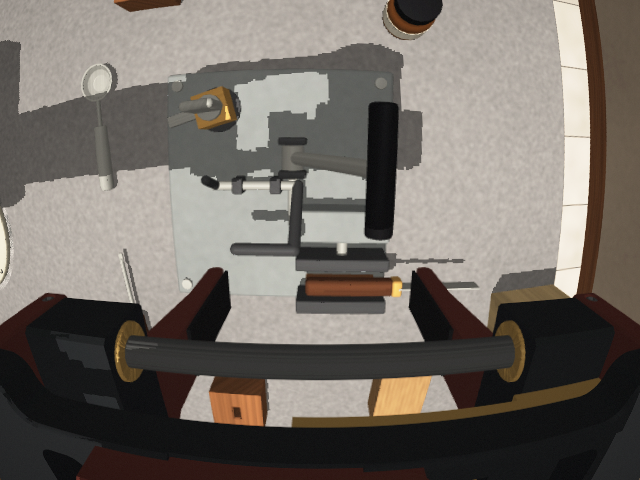

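```bash
python3 - <<'E'
from h import *
import pickle
np.set_printoptions(precision=4,suppress=True)
d=pickle.load(open("D8.pkl","rb"))
f=d["frame"];g=cv2.cvtColor(f,cv2.COLOR_BGR2GRAY)
m=np.zeros_like(g);m[85:250,355:405]=(g[85:250,355:405]<38)*255
n,l,s,c=cv2.connectedComponentsWithStats(m);i=1+np.argmax(s[1:,4]);print(s[i],c[i])
rect=cv2.minAreaRect(np.argwhere(l==i)[:,::-1].astype(np.float32));print(rect)
bx=cv2.boxPoints(rect);p=w(d,"wrist",bx,z=.176);print(p,p.mean(0))
print("pred",L(0)[0], "bar",pv+.155*np.array([np.sin(.5)*np.cos(yc),np.sin(.5)*np.sin(yc),np.cos(.5)]))
cl=cloud(d,"wrist")[l==i];print("depth",np.median(cl,0),cl.max(0))
for t in(.5,.45,.4,.35):
  for e in(.03,.04,.05,.06,.07): print(t,e,inverse_kinematics(*L(0,e,t)) is not None,end=' ')
E
```

```text
[ 365  102   33  137 3854] [380.9829 169.0493]
((381.08673095703125, 169.98577880859375), (29.327394485473633, 136.4361572265625), 1.9749343395233154)
[[ 0.6529 -0.0069  0.176 ]
 [ 0.662   0.0933  0.176 ]
 [ 0.6833  0.0918  0.176 ]
 [ 0.6753 -0.0094  0.176 ]] [0.6684 0.0422 0.176 ]
pred [0.6635327176492928, 0.04168938103684064, 0.1663718889122137] bar [0.6688 0.0413 0.176 ]
depth [0.6665 0.045  0.1844] [0.7181 0.0922 0.443 ]
0.5 0.03 True 0.5 0.04 True 0.5 0.05 True 0.5 0.06 False 0.5 0.07 False 0.45 0.03 True 0.45 0.04 True 0.45 0.05 True 0.45 0.06 True 0.45 0.07 True 0.4 0.03 True 0.4 0.04 True 0.4 0.05 True 0.4 0.06 True 0.4 0.07 True 0.35 0.03 True 0.35 0.04 True 0.35 0.05 True 0.35 0.06 True 0.35 0.07 True
```

```bash
python3 - <<'E'
from h import *
p,q=L(0,.065,.45);move_to(p,q);st()
p,q=L(0,.002,.45);move_l(p,.1);st("at bar")
close();s=st("closed")
if s["finger_gap"]>.015:
  for a in np.arange(.1,.91,.1):
    p,q=L(a,.002,.45-a);move_l(p,.06,q);s=st("a%.2f"%a)
    if np.linalg.norm(s["ft_force"])>25: break
E
```

```text
t33.67 [0.6923 0.0394 0.2253] F [-0.18 -0.21  0.79] M [-0.026 -0.19  -0.016] gap 0.0880 yaw -0.077 j6 0.10
at bar t34.45 [0.665  0.0414 0.1703] F [ 0.1   0.26 -0.02] M [-0.003 -0.187 -0.011] gap 0.0876 yaw -0.077 j6 0.09
closed t35.48 [0.6643 0.0416 0.1682] F [-4.65  0.6   1.12] M [-0.054  0.517 -0.067] gap 0.0216 yaw -0.077 j6 0.09
a0.10 t35.88 [0.6523 0.0427 0.174 ] F [ 3.04  0.57 -3.01] M [ 0.033 -1.066 -0.144] gap 0.0212 yaw -0.077 j6 0.09
a0.20 t36.27 [0.6387 0.044  0.1791] F [ 4.21  1.92 -3.  ] M [ 0.254 -1.073 -0.174] gap 0.0215 yaw -0.077 j6 0.09
a0.30 t36.66 [0.6247 0.0452 0.1829] F [ 4.82  3.46 -5.21] M [ 0.443 -1.157 -0.204] gap 0.0215 yaw -0.076 j6 0.09
a0.40 t37.05 [0.6104 0.0465 0.1852] F [ 5.5   5.23 -3.53] M [ 0.685 -1.197 -0.193] gap 0.0214 yaw -0.076 j6 0.09
a0.50 t37.44 [0.5959 0.0478 0.1862] F [ 6.43  4.87 -3.95] M [ 0.857 -1.089 -0.087] gap 0.0214 yaw -0.076 j6 0.10
a0.60 t37.83 [0.5814 0.0491 0.1856] F [ 7.36  5.97 -5.  ] M [ 0.88  -1.168  0.013] gap 0.0216 yaw -0.076 j6 0.11
a0.70 t38.23 [0.567  0.0505 0.1836] F [ 8.89  6.51 -4.55] M [ 0.998 -1.101  0.148] gap 0.0216 yaw -0.077 j6 0.12
a0.80 t38.62 [0.5529 0.0518 0.1802] F [ 9.33  8.16 -4.57] M [ 1.052 -1.089  0.298] gap 0.0216 yaw -0.077 j6 0.14
a0.90 t39.01 [0.5391 0.053  0.1753] F [ 9.95  8.25 -4.44] M [ 1.246 -1.082  0.542] gap 0.0213 yaw -0.077 j6 0.15
```

```bash
python3 - <<'E'
from h import *
import pickle
for a in (.95,.98,1.0,1.02,1.04,1.06,1.08):
    p,q=L(a,.002,.45-a);p[1]+=.001;move_l(p,.05,q);hold(.15);s=st("a%.2f"%a)
    if s["ft_force"][0]>24: break
save("side9",cv2.resize(get_image("side")["frame"][150:300,220:420],(800,600)))
d=get_image("wrist");save("w9",d["frame"])
save("scene9",cv2.resize(get_image("scene")["frame"][150:330,220:460],(800,600)))
E
```

```text
a0.95 t39.46 [0.5328 0.0536 0.1726] F [10.33  6.35 -4.92] M [ 0.877 -0.946  0.405] gap 0.0212 yaw -0.077 j6 0.17
a0.98 t39.86 [0.5289 0.054  0.1707] F [10.08  6.52 -5.13] M [ 0.849 -0.979  0.485] gap 0.0215 yaw -0.078 j6 0.18
a1.00 t40.26 [0.5263 0.0543 0.1693] F [11.    6.75 -4.68] M [ 0.827 -0.974  0.481] gap 0.0215 yaw -0.078 j6 0.18
a1.02 t40.66 [0.5247 0.0544 0.1686] F [19.44  5.65 -5.85] M [ 0.872 -1.704  0.62 ] gap 0.0213 yaw -0.078 j6 0.19
a1.04 t41.06 [0.5245 0.0541 0.1689] F [36.45  4.74 -9.89] M [ 0.728 -3.697  0.594] gap 0.0213 yaw -0.078 j6 0.19
```

View pics/side9.png

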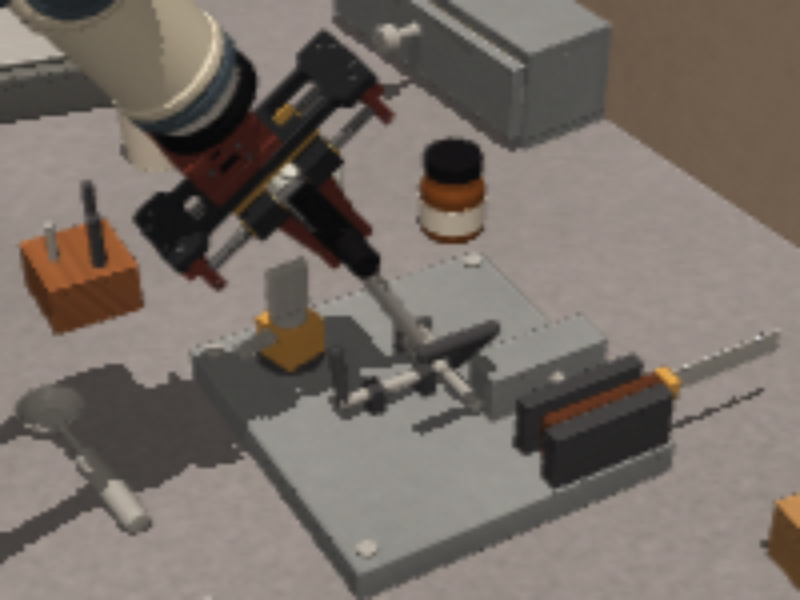

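View pics/w9.png

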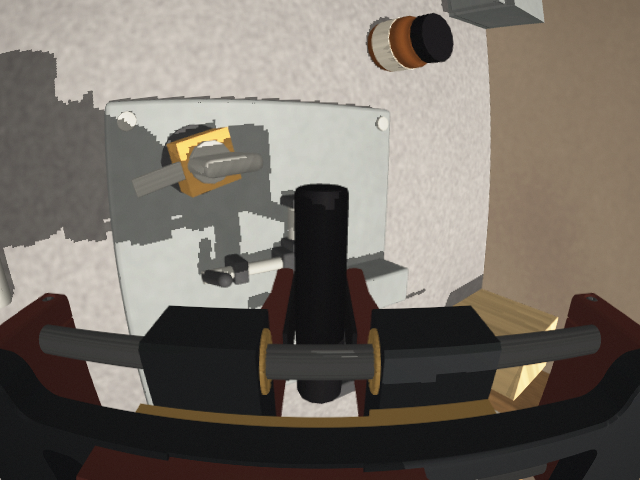

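View pics/scene9.png

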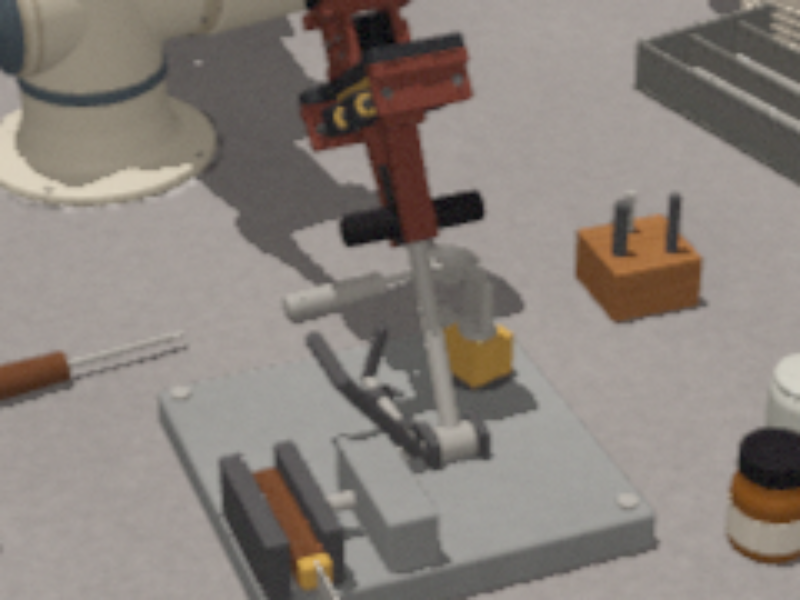

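```bash
python3 - <<'E'
from h import *
a=1.025;p,q=L(a,.002,.45-a);p[1]+=.001;move_l(p,.05,q);hold(.4);s=st()
if s["ft_force"][0]>14: job_done();print("done")
E
```

```text
t41.86 [0.5245 0.0541 0.169 ] F [18.94  5.09 -5.05] M [ 0.689 -1.932  0.472] gap 0.0214 yaw -0.078 j6 0.19
the job is handed in; nothing more can be done
done
```

I finished the job and handed it in at about 42 s, with the gripper still holding the lever's crossbar at its front stop.

- **Key:** I took it from its block and pushed it in until the collar met the lock at the expected height. I then turned it clockwise until the resisting moment rose to about 0.7 N m, released it and left it there. The pictures show the lock's tongue swung clear to the front.
- **Catch:** I pushed it right over to its other side until about 9 N of resistance showed it was at its stop. That came about 6 mm further than I had calculated. The later pictures show it leaning that way.
- **Lever:** The force jumped past an angle of about 1.0, which marks the stop. It briefly reached about 36 N along the pull, so I eased it to about 19 N before handing in. About 5 N of sideways force remained at the end.

In the last pictures, the other things on the counter that were in view looked undisturbed. I did not measure their positions.

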